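# Take the dipping carrier off the drip stand's safety hook

### The arm

A 7-joint arm with a two-finger parallel gripper is mounted at the origin on the work surface. World frame = base frame: x ahead of the robot, y to its left, z up, the work surface at z = 0. Lengths are in m, angles in rad, forces in N, time in s.
With the tool pointing down it reaches from about 0.425 to 0.875 m from the base axis. Payload 8.4 kg.
Tool frame: the origin (TCP) lies at the centre of the arm's flange, where the gripper is bolted on; the fingertips stand 173 mm ahead of it and the grasp point (between the pads) lies 155 mm ahead of it; z points along the fingers, y is the line along which they close (so a half turn about z gives the same grasp; the last joint's range is limited). The gripper opens to 85 mm and grips with 20 to 120 N. Pads are 22 mm wide; open, the fingers measure 114 mm over their backs; the gripper's body (76 mm by 85 mm) begins 54 mm behind the grasp point. The pads swing forward as they close: fully open they stand 13 mm farther back than shut.
Start: joints at [1.049, 0.333, 0.04, 1.465, -0.013, 1.343, -0.059], TCP at [0.267, -0.593, 0.405] pointing down, gripper open.
Joint ranges: [-2.58, 2.58], [-0.38, 2.09], [-1.3, 1.39], [0.25, 2.4], [-1.5, 4.64], [0.08, 2.09], [-2.65, 2.65]. Speed limits (rad/s): [2.22, 2.22, 2.79, 2.79, 3.14, 3.14, 3.14].

### API

Orientations are given as a unit quaternion [x, y, z, w].
In Python, from station import get_obs, capture, job_done gives the robot as it stands. The module is installed in compiled form; this text tells all that it offers.
- The arm moves only by the tool servo_tool, never from a script. Its argument "series" is one flat list of numbers, 7 for each row, row after row: the shift along the tool's x, y, z in mm, then the turn, a rotation vector about the tool's x, y, z in degrees, then the opening, from 0 (shut) to 1 (fully open). In form: [x, y, z, rx, ry, rz, claw, x, y, z, rx, ry, rz, claw, ...]. A call has 1 to 12 rows; each row shifts and turns the commanded pose from where the row before left it, along the tool's axes as they then stand; what a row does not reach is not made up. A row lasts 1/10 s, in which the tool goes at most 50 mm and 8.59 degrees, less where a joint would pass 70% of its speed; a pose out of reach is approached as far as the arm can. A call with a gripper value outside its range is refused whole. The fingers move at their own pace and stop on an object; "newtons" is the grip in N (left out, the last holds). Time passes only in rows, so rows that do not move let the fingers close. It gives the time, the measured TCP pose, the force, the opening and the grip force at its end, in the units of the state.
- get_obs(): the state, without advancing time (a new reading comes with each control period).
- capture(name): name is "scene" or "top" or "wrist"; returns a dict with "frame" (400x640x3 uint8, red, green, blue), "camera_matrix" (3x3 intrinsics, pixels), "T" (4x4, takes a point from camera to world coordinates); the wrist camera has in their place "tool_from_camera" (4x4, takes a point from camera to tool coordinates, whose origin is the TCP and whose axes are the flange's). Camera axes: x right, y up, looking along -z (the intrinsics and any distortion apply to the point x, -y, -z); pixel columns grow to the right and rows downward; lengths in m; the calibration is good to about 2 mm. A picture is of the moment at which its call begins: read the wrist's pose just before it. There is no depth.
- job_done(): hands the job in; it is judged then, once.
The state is a dict: "time": time; "joint_pos": joint angles; "joint_vel": joint speeds; "tau": joint torques, N m; "ee_pos": TCP position; "tool_rot": TCP orientation; "force": force on the tool from outside, world axes, zero at the start; "ft_torque": the same for the moment, N m; "gripper_width": finger opening in m; "grasp_force": force on a finger pad.
Only numpy, scipy, OpenCV 4.12 (cv2) and the standard library are available. Lean on these libraries where they do the work, as an engineer would, in place of code of your own. Each camera call takes 0.05 s, during which the arm holds its last target. There are 200 camera calls.

### The job

The dipping carrier has finished dripping and hangs by its crossbar in the stand's safety hook. Take it by its wooden grip, press the hook's sprung keeper back with the crossbar itself (not with the gripper, feeling for its stop without forcing the hook), lift the carrier off, and stand it upright in the middle of the round banding wheel without dropping it. Let go, and leave everything else where it is.

Things in the scene. Friction and masses are not known exactly. Their poses are not given: they have to be found in the camera images.
- carrier: Steel dipping carrier, 0.25 to 0.42 kg: a round dish 100 mm across and 12 mm high, two upright rods (6 mm thick, at y = -38 and +38 mm), between them a steel crossbar 8 mm thick, and a wooden grip across their tops. Origin: centre of the dish's underside; z up, y along crossbar and grip. It hangs freely by the crossbar, underside 55 mm above the table.
- carrier_bar (a point): Middle of the crossbar's axis, 150 mm above the carrier's underside. This is the bar that lies in the hook.
- carrier_grip (a point): Centre of the wooden grip, 72 mm above the crossbar, 222 mm above the carrier's underside. The grip is 14 mm thick (carrier's x), 90 mm long (y), 26 mm high. Take it from above across its thickness: its centre is 31 mm above the highest point of the hook.
- stand: Drip stand, fixed: a steel foot 210 x 130 mm with a shallow drip pan (26 mm high), a post 118 mm along its +x, 220 mm high, and a steel C-shaped hook, 14 mm wide, reaching from the post over the pan. Origin: on the table, below the place where the crossbar hangs; z up. +x, level, points from there to the post: the way in which the bar presses the keeper open.
- hook_seat (a point): Fixed point of the stand 205 mm above its origin: axis of the hung crossbar, which rests on the hook's flat floor. A beak, rising from the hook's -x end, reaches over the bar in +x, 3 mm above it: lifting there jams. On the +x side is the shank, its top 41 mm above this point. The only way out is upward between beak and shank: 50 mm of lift, then 70 mm back in -x, as the rods straddle the hook.
- hook_gap (a point): Fixed point of the stand, 21 mm in +x of hook_seat: where the bar's axis just clears the beak if the hook is at mid-reach; 4 mm farther it is at the keeper's hard stop. The hook is clamped at a reach up to 10 mm either way along x, which differs each time and is not reported; gap and stop shift with it, this point does not: feel for the stop.
- keeper_hinge (a point): Fixed point of the stand: the keeper's hinge at mid-reach, 33 mm in +x and 36 mm above hook_seat. The keeper is a sprung steel leaf, 12 mm wide, slanting from here down to a freely turning roller at the bar's height. Pushed in +x by the bar it swings back against about 3 N at first and 5 N at the end, then stops hard (the hook bears 20 N safely); keep it pressed while the bar is lifted.
- wheel: Banding wheel, fixed: a flat round aluminium head 160 mm across on a short pedestal, top 60 mm above the table. Origin: centre of its underside on the table. It does not turn.
- wheel_top (a point): Centre of the banding wheel's top face, 60 mm above the table: the carrier's underside goes here.
- bat: Square plaster bat, fixed, 150 x 150 x 30 mm; not the place for the carrier. Origin: centre of underside.
- chuck: Bystander: waisted terracotta chuck, 96 mm wide, 130 mm high. Origin: centre of underside.
- bowl: Bystander: terracotta bowl, 120 mm across, 55 mm high. Origin: centre of underside.
- jar: Bystander: white jar, 60 mm across, 75 mm high. Origin: centre of underside.
- brush: Bystander: brush lying on the table.
- rib: Bystander: flat wooden rib, 90 x 45 x 8 mm, lying on the table.
- block: Bystander: wooden block, 110 x 45 x 35 mm, lying on the table.
Mind the look-alikes: they are no part of the job. Leave any blue or yellow look-alike of the carrier alone.

How it is judged:
By the outcome, as a careful person would: the job done as asked, in the order asked, and still so for the second after the job is handed in, with the robot touching nothing.
It also fails if it takes over 59 s, if anything falls off the work surface, if the arm or the gripper's body presses on something with over 40 N, if the wrist force passes 120 N, or if a joint passes its speed limit or range.

## Working session

There is one attempt and no reset: what is moved stays moved. The work goes in short steps, Python scripts to look and compute and a tool call to move; the robot and the scene stay as the last step left them, time stands still between calls to the robot, and variables do not carry over. Pictures are saved under pics/ and viewed, at most 10 in all, crops included, and the job is handed in when it is done.

Besides the shell and the picture viewer there is one more tool, called as name(argument=value, ...) on one line, values as JSON. servo_tool: Moves the arm, as the interface text tells. Its arguments: {"type":"object","properties":{"series":{"type":"array","items":{"type":"number"}},"newtons":{"type":"number"}},"required":["series"]}

```bash
mkdir -p pics; cat > h.py <<'E'
import numpy as np, cv2
from station import get_obs, capture, job_done
from scipy.spatial.transform import Rotation as R
def cam(n):
    o=get_obs(); c=capture(n)
    if 'T' in c: T=np.array(c['T'])
    else:
        W=np.eye(4); W[:3,:3]=R.from_quat(o['tool_rot']).as_matrix(); W[:3,3]=o['ee_pos']; T=W@np.array(c['tool_from_camera'])
    return np.array(c['frame']),np.array(c['camera_matrix']),T,c
def ray(K,T,u,v):
    d=np.linalg.inv(K)@[u,v,1]; d=np.array([d[0],-d[1],-d[2]]); return T[:3,3],T[:3,:3]@d
def onz(K,T,u,v,z):
    o,d=ray(K,T,u,v); return o+d*(z-o[2])/d[2]
def proj(K,T,p):
    q=np.linalg.inv(T)@np.r_[p,1]; x=K@[q[0],-q[1],-q[2]]; return x[:2]/x[2]
def tri(a,b):
    A=[];y=[]
    for o,d in (a,b):
        d=d/np.linalg.norm(d); P=np.eye(3)-np.outer(d,d); A.append(P); y.append(P@o)
    return np.linalg.lstsq(np.vstack(A),np.hstack(y),rcond=None)[0]
def save(f,n): cv2.imwrite('pics/'+n+'.png',cv2.cvtColor(f,cv2.COLOR_RGB2BGR))
E
python3 - <<'E'
from h import *
o=get_obs(); print(o)
for n in ('scene','top'):
    f,K,T,c=cam(n); save(f,n); print(n,K.tolist(),T.round(4).tolist(),[k for k in c])
E
```

```text
{'time': 0.0, 'joint_pos': array([ 1.0487946 ,  0.3339151 ,  0.03986624,  1.46626573, -0.0134047 ,
        1.34332211, -0.05853252]), 'joint_vel': array([-9.73207575e-04,  8.13490445e-05,  1.54921599e-03,  2.89700568e-04,
        3.46649150e-04, -1.58442046e-04,  1.05657472e-03]), 'tau': array([ 3.91157500e-04, -6.58555198e+01,  1.36557888e+00, -4.05564415e+01,
        1.66883884e-02,  1.24891711e-02,  1.04839597e-05]), 'ee_pos': array([ 0.26662905, -0.5926028 ,  0.40382094]), 'tool_rot': array([ 9.77742174e-01,  2.09808399e-01, -2.23309402e-04, -7.91270167e-04]), 'force': array([ 0.29608051,  0.0484261 , -0.11216567]), 'ft_torque': array([-0.0302882 , -0.02410889,  0.00873268]), 'grasp_force': 0.0, 'gripper_width': 0.08563356042940898}
scene [[440.0834916707423, 0.0, 317.4971739041882], [0.0, 440.0834916707423, 196.87982436230865], [0.0, 0.0, 1.0]] [[-0.0154, -0.6489, 0.7607, 1.3455], [0.9997, -0.0258, -0.0018, 0.051], [0.0208, 0.7604, 0.6491, 0.894], [0.0, 0.0, 0.0, 1.0]] ['frame', 'camera_matrix', 'T']
top [[379.489489623441, 0.0, 318.12813118077486], [0.0, 379.489489623441, 199.76645107001676], [0.0, 0.0, 1.0]] [[0.019, 0.9907, -0.1348, 0.3741], [-0.9996, 0.0216, 0.0185, 0.0657], [0.0212, 0.1344, 0.9907, 1.1007], [0.0, 0.0, 0.0, 1.0]] ['frame', 'camera_matrix', 'T']
```

```bash
python3 -c "
import cv2,numpy as np
a=cv2.imread('pics/scene.png');b=cv2.imread('pics/top.png')
print(a.shape)"
```

```text
(400, 640, 3)
```

View pics/scene.png

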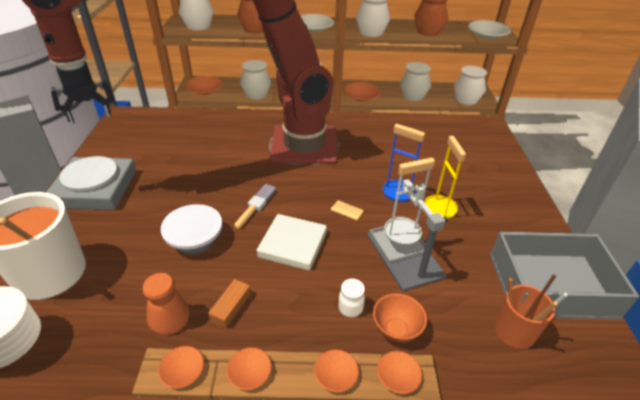

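View pics/top.png

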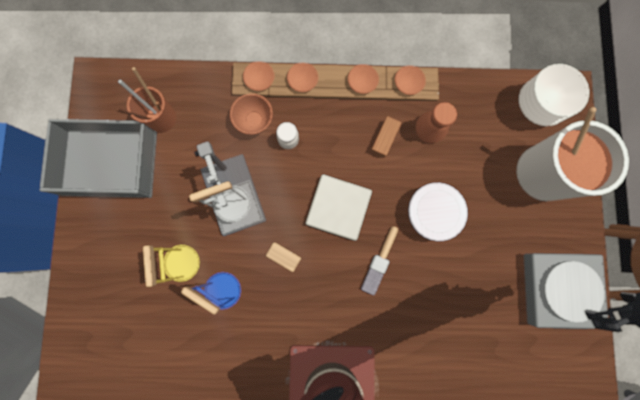

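The scene view shows three carriers, with grips at scene px (417,170), (408,133) and (456,149). The middle one is steel-grey and hangs over the stand, so it fits; the other two are the blue and yellow look-alikes.

There are two round discs. The one at scene (192,230), top (438,212), is about 58 px across on a pedestal and fits the wheel. The one at top (575,290) sits on a square box. I'll measure both and confirm with a crop.

```bash
python3 - <<'E'
from h import *
S=cam('scene');Tp=cam('top')
fs,Ks,Ts,_=S; ft,Kt,Tt,_=Tp
a=cv2.resize(fs[130:300,350:480],None,fx=3,fy=3,interpolation=2)
b=cv2.resize(fs[190:270,140:250],None,fx=3.5,fy=3.5,interpolation=2)
c=cv2.resize(ft[130:245,175:285],None,fx=3.5,fy=3.5,interpolation=2)
H=600;im=np.zeros((H,800,3),np.uint8)
im[:510,:390]=a; im[:280,400:785]=b[:, :385]; 
cc=cv2.resize(ft[130:240,175:290],None,fx=2.8,fy=2.8,interpolation=2); im[285:285+cc.shape[0],400:400+cc.shape[1]]=cc
save(im,'crop')
# wooden grip masks
for f,K,T,box,n in ((fs,Ks,Ts,(155,185,395,440),'s'),(ft,Kt,Tt,(178,207,183,236),'t')):
    hsv=cv2.cvtColor(f,cv2.COLOR_RGB2HSV); m=cv2.inRange(hsv,(8,70,150),(25,255,255)); q=np.zeros_like(m); r0,r1,c0,c1=box; q[r0:r1,c0:c1]=m[r0:r1,c0:c1]
    ct=max(cv2.findContours(q,0,1)[0],key=cv2.contourArea); print(n,cv2.minAreaRect(ct),cv2.contourArea(ct))
# wheel
for f,K,T,box,n in ((fs,Ks,Ts,(200,255,155,228),'s'),(ft,Kt,Tt,(178,246,402,474),'t'),(ft,Kt,Tt,(255,330,538,612),'scale')):
    hsv=cv2.cvtColor(f,cv2.COLOR_RGB2HSV); m=cv2.inRange(hsv,(0,0,150),(180,60,255)); q=np.zeros_like(m); r0,r1,c0,c1=box; q[r0:r1,c0:c1]=m[r0:r1,c0:c1]
    ct=max(cv2.findContours(q,0,1)[0],key=cv2.contourArea); e=cv2.fitEllipse(cv2.convexHull(ct)); print(n,e,onz(K,T,*e[0],.06))
    P=np.array([onz(K,T,*p,.06) for p in ct[:,0]]);print(np.ptp(P[:,:2],axis=0),(P.max(0)+P.min(0))/2)
E
```

```text
s ((416.38934326171875, 165.0258026123047), (12.432706832885742, 38.986114501953125), 76.86598205566406) 392.5
t ((209.75, 190.74998474121094), (7.589466571807861, 43.323204040527344), 71.56505584716797) 265.5
s ((190.75677490234375, 225.88294982910156), (42.76047134399414, 62.723968505859375), 75.4565200805664) [ 0.50153528 -0.28543517  0.06      ]
[0.16696888 0.1619865 ] [ 0.49597406 -0.28561234  0.06      ]
t ((438.0890197753906, 211.25128173828125), (57.076053619384766, 59.974342346191406), 134.44500732421875) [ 0.49081583 -0.28725368  0.06      ]
[0.16229267 0.16257546] [ 0.49231014 -0.28729035  0.06      ]
scale ((564.9194946289062, 289.19970703125), (81.48458862304688, 96.139404296875), 78.61498260498047) [ 0.2850151  -0.62936928  0.06      ]
[0.18900735 0.18942881] [ 0.2830409  -0.64452703  0.06      ]
```

View pics/crop.png

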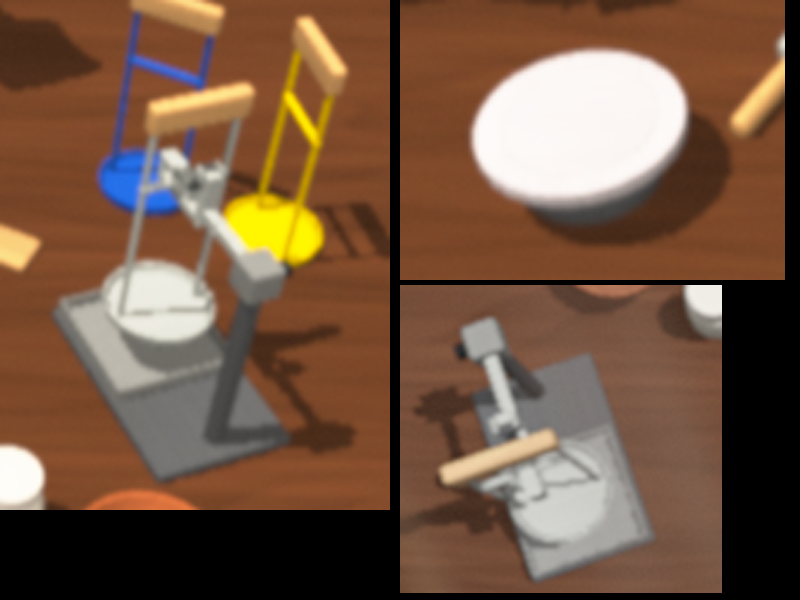

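The crop confirms it. The steel carrier hangs in the stand's hook (grip at scene (416,165), top (210,191)). The wheel is a flat disc on a pedestal with its centre near (0.494,-0.287), and the disc on the box is something else. Next I'll work out the grip pose.

```bash
python3 - <<'E'
from h import *
res={}
for n,box in (('scene',(155,185,395,440)),('top',(178,207,183,236))):
    f,K,T,_=cam(n)
    hsv=cv2.cvtColor(f,cv2.COLOR_RGB2HSV); m=cv2.inRange(hsv,(8,70,120),(25,255,255)); q=np.zeros_like(m); r0,r1,c0,c1=box; q[r0:r1,c0:c1]=m[r0:r1,c0:c1]
    ct=max(cv2.findContours(q,0,1)[0],key=cv2.contourArea); r=cv2.minAreaRect(ct); res[n]=ray(K,T,*r[0])
    b=cv2.boxPoints(r); 
    z=.290 if n=='top' else .283
    P=np.array([onz(K,T,*p,z)[:2] for p in b]); 
    # long axis
    e=[P[1]-P[0],P[2]-P[1]]; e=max(e,key=np.linalg.norm); print(n,P.mean(0),np.linalg.norm(e),np.degrees(np.arctan2(e[1],e[0]))%180)
print('tri',tri(res['scene'],res['top']))
f,K,T,_=cam('top')
# stand: foot edges in crop px -> top
cr=lambda x,y:(175+(x-400)/2.8,130+(y-285)/2.8)
c=[onz(K,T,*cr(x,y),z)[:2] for x,y,z in ((590,355,.01),(653,537,.01),(532,579,.02),(484,338,.22))]
print(c); d=c[0]-c[1]; print('foot +x ang',np.degrees(np.arctan2(d[1],d[0])),np.linalg.norm(d))
o=get_obs(); print(R.from_quat(o['tool_rot']).as_matrix().round(3).tolist())
E
```

```text
scene [0.51967026 0.28290727] 0.11558549840442164 168.97687311161894
top [0.49899066 0.28484769] 0.09385330741642184 111.89606037536615
tri [0.50207028 0.28940989 0.26847754]
[array([0.65027028, 0.26882887]), array([0.46057033, 0.19578586]), array([0.41484896, 0.31465515]), array([0.60965679, 0.31973483])]
foot +x ang 21.058950261656534 0.20327653955021022
[[0.912, 0.41, -0.0], [0.41, -0.912, 0.0], [-0.0, -0.0, -1.0]]
```

servo_tool(series=[45,-1.6,-5,0,0,-3.96,1,45,-1.6,-5,0,0,-3.96,1,45,-1.6,-5,0,0,-3.96,1,45,-1.6,-5,0,0,-3.96,1,45,-1.6,-5,0,0,-3.96,1,45,-1.6,-5,0,0,-3.96,1,45,-1.6,-5,0,0,-3.96,1,45,-1.6,-5,0,0,-3.96,1,45,-1.6,-5,0,0,-3.96,1,45,-1.6,-5,0,0,-3.96,1,45,-1.6,-5,0,0,-3.96,1])

```text
time: 1.45
ee_pos: [0.603, -0.2429, 0.4598]
tool_rot: [0.829, 0.559, 0.0, -0.0]
force: [1.2, -1.1, 0.5]
gripper_width: 0.0851
grasp_force: 0.0
```

servo_tool(series=[45,-1.6,-5,0,0,-3.96,1,45,-1.6,-5,0,0,-3.96,1,45,-1.6,-5,0,0,-3.96,1,45,-1.6,-5,0,0,-3.96,1,45,-1.6,-5,0,0,-3.96,1,45,-1.6,-5,0,0,-3.96,1,45,-1.6,-5,0,0,-3.96,1,45,-1.6,-5,0,0,-3.96,1,45,-1.6,-5,0,0,-3.96,1,45,-1.6,-5,0,0,-3.96,1,0,0,0,0,0,0,1,0,0,0,0,0,0,1])

```text
time: 2.65
ee_pos: [0.6199, 0.1979, 0.5099]
tool_rot: [0.591, 0.807, 0.0, 0.0]
force: [0.9, -1.2, -0.2]
gripper_width: 0.0854
grasp_force: 0.0
```

```bash
cat >> h.py <<'E'
def go(xy,z=None,ydeg=None):
    o=get_obs(); M=R.from_quat(o['tool_rot']).as_matrix(); p=np.array(o['ee_pos'])
    d=np.r_[xy, p[2] if z is None else z]-p
    y=M[:,1]; print('pos',p.round(4),'yang',np.degrees(np.arctan2(y[1],y[0])).round(2),'zaxis',M[:,2].round(4),'tool shift mm',(M.T@d*1000).round(1),'F',o['force'].round(2),'w',o['gripper_width'],'gf',o['grasp_force'],'t',o['time'])
E
python3 -c "
from h import *
go([.4995,.287])"
```

```text
pos [0.6199 0.1979 0.5099] yang 17.52 zaxis [ 3.e-04  1.e-04 -1.e+00] tool shift mm [121.2 -88.   -0. ] F [ 0.93 -1.19 -0.18] w 0.08544755215273313 gf 0.0 t 2.65
```

servo_tool(series=[30,-22,0,0,0,0,1,30,-22,0,0,0,0,1,30,-22,0,0,0,0,1,31,-22,0,0,0,0,1,0,0,0,0,0,-3.8,1,0,0,0,0,0,0,1,0,0,0,0,0,0,1])

```text
time: 3.35
ee_pos: [0.5016, 0.2839, 0.5095]
tool_rot: [0.567, 0.824, -0.0, 0.0]
force: [-0.1, -0.6, -0.5]
gripper_width: 0.0853
grasp_force: 0.0
```

```bash
python3 - <<'E'
from h import *
go([.4995,.287])
f,K,T,c=cam('wrist'); save(f,'w1'); print(K.tolist(),T.round(3).tolist(),proj(K,T,[.4995,.287,.29]),c.keys())
E
```

```text
pos [0.5016 0.2839 0.5095] yang 20.89 zaxis [ 1.e-04 -8.e-04 -1.e+00] tool shift mm [ 3.6 -0.8 -0. ] F [-0.07 -0.63 -0.51] w 0.08531118343348584 gf 0.0 t 3.35
[[354.868136600902, 0.0, 320.3735715230648], [0.0, 354.868136600902, 201.35211522255253], [0.0, 0.0, 1.0]] [[0.934, -0.339, -0.11, 0.475], [0.357, 0.888, 0.29, 0.357], [-0.0, -0.31, 0.951, 0.479], [0.0, 0.0, 0.0, 1.0]] [316.5362378  222.54124674] dict_keys(['frame', 'camera_matrix', 'tool_from_camera'])
```

View pics/w1.png

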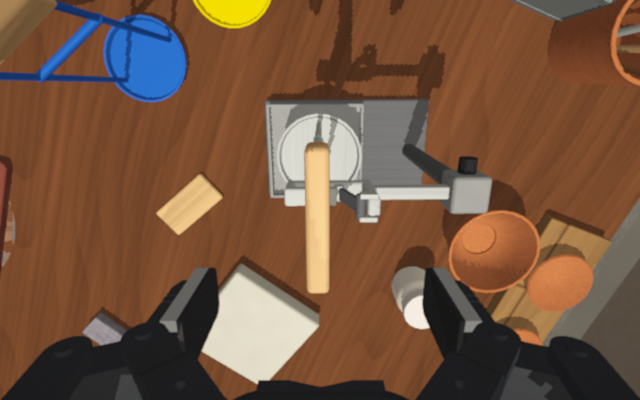

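The wrist view shows the grip running vertically at px (317,145–292), with the stand's foot square to the image.

```bash
python3 - <<'E'
from h import *
f,K,T,c=cam('wrist')
hsv=cv2.cvtColor(f,cv2.COLOR_RGB2HSV); m=cv2.inRange(hsv,(8,70,150),(25,255,255)); q=np.zeros_like(m); q[135:300,295:340]=m[135:300,295:340]
ct=max(cv2.findContours(q,0,1)[0],key=cv2.contourArea); r=cv2.minAreaRect(ct); print(r)
ys=np.where(q.any(1))[0]; 
for y in (150,160,200,240,280,290):
    x=np.where(q[y])[0]; print(y,x.min(),x.max())
A=onz(K,T,317,155,.29);B=onz(K,T,317.5,ys.max(),.29);print(ys.min(),ys.max(),A,B,np.linalg.norm(A-B),np.degrees(np.arctan2(*(A-B)[[1,0]])))
C=onz(K,T,*r[0],.288);print(C)
# foot edges
e=[onz(K,T,u,v,.01)[:2] for u,v in ((267,101),(428,100))];d=e[1]-e[0];print('foot',np.degrees(np.arctan2(d[1],d[0])),np.linalg.norm(d))
go((A+B)[:2]/2,.435)
E
```

```text
((316.5, 220.0), (146.0, 25.0), 90.0)
150 305 328
160 305 328
200 306 329
240 306 329
280 306 329
290 307 328
147 293 [0.48595856 0.32363977 0.29      ] [0.51639321 0.24412059 0.29      ] 0.08514439699489139 110.94351949454855
[0.49917715 0.28785881 0.288     ]
foot 21.25043727676161 0.2047981876054698
pos [0.5016 0.2842 0.5094] yang 20.93 zaxis [-5.e-04 -3.e-04 -1.e+00] tool shift mm [-0.2 -0.4 74.4] F [-0.89 -0.03  0.23] w 0.08506910718486226 gf 0.0 t 3.45
```

servo_tool(series=[2,-0.6,15,0,0,0,1,0,0,15,0,0,0,1,0,0,15,0,0,0,1,0,0,15,0,0,0,1,0,0,14,0,0,0,1,0,0,0,0,0,0,1,0,0,0,0,0,0,1])

```text
time: 4.15
ee_pos: [0.499, 0.2874, 0.4356]
tool_rot: [0.565, 0.825, -0.0, -0.0]
force: [0.4, 0.5, 0.9]
gripper_width: 0.0851
grasp_force: 0.0
```

servo_tool(series=[0,0,0,0,0,0,0,0,0,0,0,0,0,0,0,0,0,0,0,0,0,0,0,0,0,0,0,0,0,0,0,0,0,0,0,0,0,0,0,0,0,0,0,0,0,0,0,0,0,0,0,0,0,0,0,0], newtons=60)

```text
time: 4.95
ee_pos: [0.4989, 0.2874, 0.436]
tool_rot: [0.565, 0.825, -0.0, -0.0]
force: [-1.9, -1.4, 5.0]
gripper_width: 0.0134
grasp_force: 60.2
```

```bash
python3 -c "
from h import *
go([.5,.286]);print(get_obs()['ft_torque'])"
```

```text
pos [0.4989 0.2874 0.436 ] yang 21.19 zaxis [-1.e-04 -0.e+00 -1.e+00] tool shift mm [-1.7  0.6 -0. ] F [-1.89 -1.42  5.  ] w 0.013446527801568051 gf 60.21527409553528 t 4.95
[-0.32975952  0.72408439 -0.04306969]
```

servo_tool(series=[0,0,-1,0,0,0,0,0,0,-0.5,0,0,0,0,0,0,0,0,0,0,0,0,0,0,0,0,0,0], newtons=80)

```text
time: 5.35
ee_pos: [0.4991, 0.2873, 0.4368]
tool_rot: [0.565, 0.825, -0.0, -0.0]
force: [-0.1, -0.4, -3.1]
gripper_width: 0.0129
grasp_force: 79.2
```

servo_tool(series=[0,2,0,0,0,0,0,0,2,0,0,0,0,0,0,2,0,0,0,0,0,0,2,0,0,0,0,0,0,0,0,0,0,0,0])

```text
time: 5.85
ee_pos: [0.5066, 0.2903, 0.437]
tool_rot: [0.565, 0.825, -0.0, -0.0]
force: [-0.3, -0.3, -2.7]
gripper_width: 0.0129
grasp_force: 79.2
```

servo_tool(series=[0,1,0,0,0,0,0,0,1,0,0,0,0,0,0,1,0,0,0,0,0,0,0,0,0,0,0,0])

```text
time: 6.25
ee_pos: [0.5092, 0.2913, 0.437]
tool_rot: [0.565, 0.825, -0.0, -0.0]
force: [-3.0, -1.3, -4.1]
gripper_width: 0.0127
grasp_force: 79.1
```

servo_tool(series=[0,1,0,0,0,0,0,0,1,0,0,0,0,0,0,0,0,0,0,0,0])

```text
time: 6.55
ee_pos: [0.5112, 0.2921, 0.4373]
tool_rot: [0.565, 0.825, 0.0, -0.0]
force: [-3.8, -0.6, -3.4]
gripper_width: 0.0128
grasp_force: 79.2
```

servo_tool(series=[0,1,0,0,0,0,0,0,1,0,0,0,0,0,0,0,0,0,0,0,0])

```text
time: 6.85
ee_pos: [0.5131, 0.2928, 0.4372]
tool_rot: [0.565, 0.825, 0.0, -0.0]
force: [-3.7, -0.9, -2.8]
gripper_width: 0.0125
grasp_force: 79.3
```

servo_tool(series=[0,1,0,0,0,0,0,0,1,0,0,0,0,0,0,0,0,0,0,0,0])

```text
time: 7.15
ee_pos: [0.515, 0.2935, 0.4372]
tool_rot: [0.565, 0.825, 0.0, -0.0]
force: [-4.7, -1.6, -3.6]
gripper_width: 0.0126
grasp_force: 79.2
```

servo_tool(series=[0,1,0,0,0,0,0,0,0,0,0,0,0,0,0,0,0,0,0,0,0])

```text
time: 7.45
ee_pos: [0.5158, 0.2939, 0.4372]
tool_rot: [0.565, 0.825, 0.0, -0.0]
force: [-4.5, -0.9, -3.0]
gripper_width: 0.0127
grasp_force: 79.3
```

servo_tool(series=[0,1,0,0,0,0,0,0,0,0,0,0,0,0,0,0,0,0,0,0,0])

```text
time: 7.75
ee_pos: [0.5168, 0.2942, 0.4372]
tool_rot: [0.565, 0.825, 0.0, -0.0]
force: [-4.0, -1.6, -3.2]
gripper_width: 0.0127
grasp_force: 79.3
```

servo_tool(series=[0,1,0,0,0,0,0,0,0,0,0,0,0,0,0,0,0,0,0,0,0])

```text
time: 8.05
ee_pos: [0.5177, 0.2946, 0.4372]
tool_rot: [0.565, 0.825, 0.0, -0.0]
force: [-3.3, -1.5, -3.2]
gripper_width: 0.0124
grasp_force: 79.3
```

servo_tool(series=[0,1,0,0,0,0,0,0,0,0,0,0,0,0,0,0,0,0,0,0,0])

```text
time: 8.35
ee_pos: [0.5186, 0.295, 0.4372]
tool_rot: [0.565, 0.825, 0.0, -0.0]
force: [-4.1, -1.9, -2.0]
gripper_width: 0.0125
grasp_force: 79.3
```

servo_tool(series=[0,1,0,0,0,0,0,0,0,0,0,0,0,0,0,0,0,0,0,0,0])

```text
time: 8.65
ee_pos: [0.5195, 0.2953, 0.4372]
tool_rot: [0.565, 0.825, 0.0, -0.0]
force: [-3.2, -1.9, -2.2]
gripper_width: 0.0129
grasp_force: 79.3
```

servo_tool(series=[0,1,0,0,0,0,0,0,0,0,0,0,0,0,0,0,0,0,0,0,0])

```text
time: 8.95
ee_pos: [0.5203, 0.2957, 0.4372]
tool_rot: [0.565, 0.825, -0.0, -0.0]
force: [-5.2, -2.5, -1.5]
gripper_width: 0.0129
grasp_force: 79.5
```

servo_tool(series=[0,0.5,0,0,0,0,0,0,0,0,0,0,0,0,0,0,0,0,0,0,0])

```text
time: 9.25
ee_pos: [0.5206, 0.2958, 0.4372]
tool_rot: [0.565, 0.825, -0.001, -0.0]
force: [-5.8, -3.3, -1.6]
gripper_width: 0.0126
grasp_force: 79.5
```

servo_tool(series=[0,0.5,0,0,0,0,0,0,0,0,0,0,0,0,0,0,0,0,0,0,0])

```text
time: 9.55
ee_pos: [0.5208, 0.296, 0.4372]
tool_rot: [0.565, 0.825, -0.001, -0.0]
force: [-7.1, -3.9, -0.9]
gripper_width: 0.0126
grasp_force: 79.7
```

servo_tool(series=[0,-1,0,0,0,0,0,0,-0.5,0,0,0,0,0,0,0,0,0,0,0,0,0,0,0,0,0,0,0])

```text
time: 9.95
ee_pos: [0.52, 0.2955, 0.4373]
tool_rot: [0.565, 0.825, 0.0, -0.0]
force: [-5.2, -1.2, -3.1]
gripper_width: 0.013
grasp_force: 79.4
```

servo_tool(series=[0,0,-1,0,0,0,0,0,0,-1,0,0,0,0,0,0,-1,0,0,0,0,0,0,0,0,0,0,0])

```text
time: 10.35
ee_pos: [0.52, 0.2955, 0.4406]
tool_rot: [0.565, 0.825, 0.0, 0.0]
force: [-4.4, -1.5, -1.1]
gripper_width: 0.0126
grasp_force: 79.7
```

servo_tool(series=[0,0,-1.5,0,0,0,0,0,0,-1.5,0,0,0,0,0,0,-1.5,0,0,0,0,0,0,-1.5,0,0,0,0,0,0,0,0,0,0,0])

```text
time: 10.85
ee_pos: [0.5198, 0.2954, 0.446]
tool_rot: [0.565, 0.825, -0.001, -0.0]
force: [-5.3, -3.1, -3.1]
gripper_width: 0.0126
grasp_force: 79.1
```

servo_tool(series=[0,0,-2,0,0,0,0,0,0,-2,0,0,0,0,0,0,-2,0,0,0,0,0,0,-2,0,0,0,0,0,0,0,0,0,0,0])

```text
time: 11.35
ee_pos: [0.5196, 0.2954, 0.454]
tool_rot: [0.565, 0.825, -0.001, -0.0]
force: [-5.7, -1.8, -2.0]
gripper_width: 0.0126
grasp_force: 79.3
```

servo_tool(series=[0,0,-2.5,0,0,0,0,0,0,-2.5,0,0,0,0,0,0,-2.5,0,0,0,0,0,0,-2.5,0,0,0,0,0,0,0,0,0,0,0])

```text
time: 11.85
ee_pos: [0.5194, 0.2955, 0.4642]
tool_rot: [0.565, 0.825, -0.001, -0.0]
force: [-8.5, -4.4, -0.2]
gripper_width: 0.0126
grasp_force: 79.5
```

servo_tool(series=[0,0,-3,0,0,0,0,0,0,-3,0,0,0,0,0,0,-3,0,0,0,0,0,0,-3,0,0,0,0,0,0,0,0,0,0,0])

```text
time: 12.35
ee_pos: [0.5203, 0.2956, 0.477]
tool_rot: [0.565, 0.825, 0.001, 0.0]
force: [-0.0, -0.2, -3.6]
gripper_width: 0.0126
grasp_force: 79.3
```

servo_tool(series=[0,0,-4,0,0,0,0,0,0,-4,0,0,0,0,0,0,-4,0,0,0,0,0,0,-2,0,0,0,0,0,0,0,0,0,0,0])

```text
time: 12.85
ee_pos: [0.52, 0.2956, 0.4907]
tool_rot: [0.565, 0.825, 0.0, 0.0]
force: [-0.2, -0.1, -3.0]
gripper_width: 0.0122
grasp_force: 79.2
```

servo_tool(series=[0,-5,0,0,0,0,0,0,-8,0,0,0,0,0,0,-10,0,0,0,0,0,0,-10,0,0,0,0,0,0,-10,0,0,0,0,0,0,-10,0,0,0,0,0,0,-10,0,0,0,0,0,0,-10,0,0,0,0,0,0,-8,0,0,0,0,0,0,-5,0,0,0,0,0,0,0,0,0,0,0])

```text
invalid input
```

```bash
python3 - <<'E'
from h import *
go([.494,-.2865])
f,K,T,_=cam('scene'); a=cv2.resize(f[90:310,330:480],None,fx=2.7,fy=2.7); 
g,K,T,_=cam('wrist'); g=cv2.resize(g,None,fx=.6,fy=.6); im=np.zeros((594,800,3),np.uint8); im[:,:405]=a; im[:240,410:794]=g; save(im,'off')
E
```

```text
pos [0.52   0.2956 0.4907] yang 21.18 zaxis [ 6.e-04  4.e-04 -1.e+00] tool shift mm [-5.333e+02 -2.346e+02 -2.000e-01] F [-0.15 -0.14 -2.98] w 0.012158898978787872 gf 79.24777150154114 t 12.85
```

View pics/off.png

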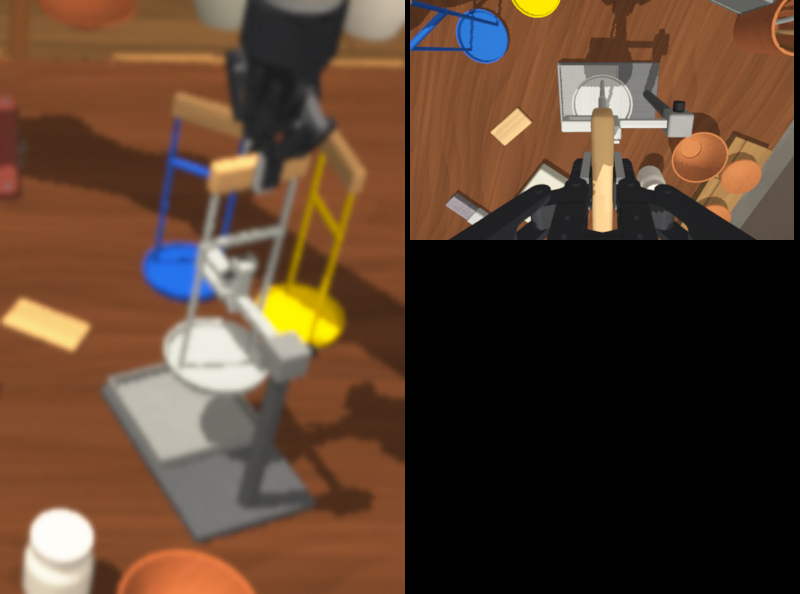

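The picture shows the bar clear above the hook, with the keeper sprung back. The last move was refused because I miscounted the numbers in one row, so I'll resend it.

servo_tool(series=[0,-6,0,0,0,0,0,0,-10,0,0,0,0,0,0,-12,0,0,0,0,0,0,-12,0,0,0,0,0,0,-12,0,0,0,0,0,0,-12,0,0,0,0,0,0,-10,0,0,0,0,0,0,-6,0,0,0,0,0,0,0,0,0,0,0,0])

```text
time: 13.85
ee_pos: [0.4447, 0.2664, 0.4906]
tool_rot: [0.565, 0.825, 0.0, 0.0]
force: [-0.3, 1.0, -3.3]
gripper_width: 0.0126
grasp_force: 79.2
```

```bash
python3 - <<'E'
from h import *
go([.494,-.2865],.222+.06+.158+.06)
E
```

```text
pos [0.4447 0.2664 0.4906] yang 21.19 zaxis [ 8.e-04 -3.e-04 -1.e+00] tool shift mm [-533.4 -153.8   -9.2] F [-0.25  1.01 -3.33] w 0.012646665532100948 gf 79.24373030662537 t 13.85
```

servo_tool(series=[-15,0,0,0,0,0,0,-30,0,-2,0,0,0,0,-30,0,-2,0,0,0,0,-30,0,-2,0,0,0,0,-30,0,-2,0,0,0,0,-30,0,-2,0,0,0,0,-30,0,0,0,0,0,0,-30,0,0,0,0,0,0,-30,-5,0,0,0,0,0,-30,-10,0,0,0,0,0,-30,-15,0,0,0,0,0,-30,-18,0,0,0,0,0])

```text
time: 15.05
ee_pos: [0.5257, -0.0738, 0.4998]
tool_rot: [0.565, 0.825, 0.0, -0.0]
force: [0.2, -0.2, -3.5]
gripper_width: 0.0125
grasp_force: 79.2
```

servo_tool(series=[-30,-18,0,0,0,0,0,-30,-18,0,0,0,0,0,-30,-18,0,0,0,0,0,-28,-18,0,0,0,0,0,-25,-16,0,0,0,0,0,-20,-12,0,0,0,0,0,-12,-6,0,0,0,0,0,0,0,0,0,0,0,0,0,0,0,0,0,0,0,0,0,0,0,0,0,0])

```text
time: 16.05
ee_pos: [0.4904, -0.2722, 0.5002]
tool_rot: [0.564, 0.826, 0.0, -0.0]
force: [-0.1, 0.8, -3.0]
gripper_width: 0.0126
grasp_force: 79.2
```

```bash
python3 - <<'E'
from h import *
go([.494,-.2865],.441)
for n in('scene','wrist'):
    f,K,T,_=cam(n); save(f,'pl_'+n)
    np.savez('pics/'+n,K=K,T=T)
f=cv2.imread('pics/pl_scene.png'); g=cv2.imread('pics/pl_wrist.png')
im=np.zeros((600,800,3),np.uint8); im[:600,:400]=cv2.resize(f[60:280,115:262],(400,600)); im[:250,400:]=cv2.resize(g,(400,250)); t,K,T,_=cam('top'); save(t,'pl_top'); im[255:600,400:]=cv2.resize(t[:,:,::-1][140:280,360:522],(400,345))
cv2.imwrite('pics/pl.png',im)
E
```

```text
pos [ 0.4904 -0.2722  0.5002] yang 21.32 zaxis [ 3.e-04  7.e-04 -1.e+00] tool shift mm [-14.6  -1.9  59.2] F [-0.1   0.75 -3.  ] w 0.01264610420369603 gf 79.24078345298767 t 16.05
```

View pics/pl.png

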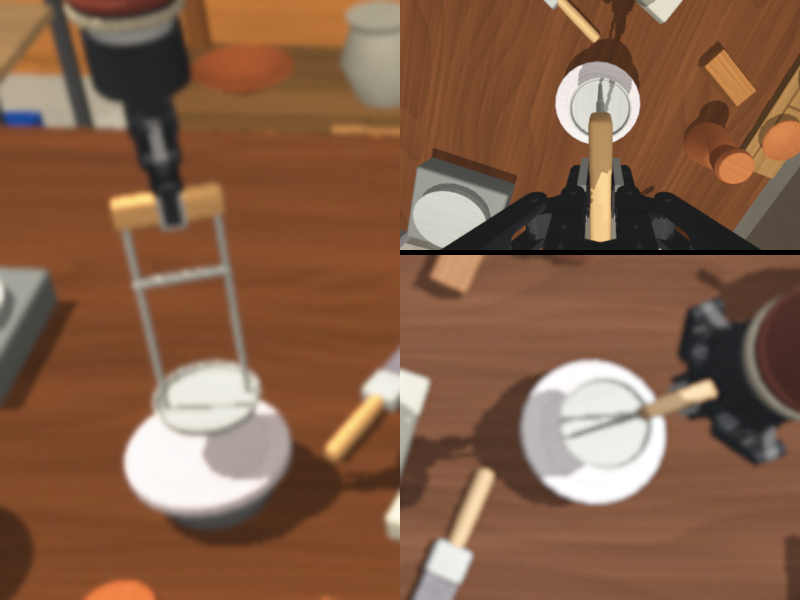

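Carrier hangs upright over the wheel (wrist view: dish near (320,171), wheel near (317,165)). I'll centre it, lower part of the way, then look again.

servo_tool(series=[-7,-1,10,0,0,0,0,-7,-1,10,0,0,0,0,0,0,10,0,0,0,0,0,0,10,0,0,0,0,0,0,5,0,0,0,0,0,0,0,0,0,0,0,0,0,0,0,0,0,0])

```text
time: 16.9
ee_pos: [0.493, -0.2876, 0.4555]
tool_rot: [0.565, 0.825, 0.0, 0.0]
force: [0.4, 0.0, -2.6]
gripper_width: 0.0128
grasp_force: 79.2
```

```bash
python3 - <<'E'
from h import *
go([.494,-.2865],.441)
f,K,T,_=cam('wrist'); p=get_obs()['ee_pos']
im=cv2.resize(f[80:250,220:420],None,fx=3.5,fy=3.5,interpolation=2)
for P,col in (([.494,-.2865,.06],(255,0,0)),([p[0],p[1],p[2]-.381+.012],(0,0,255))):
    C=np.array(P)
    r=.08 if col[0] else .05
    for a in np.arange(0,360,5):
        u=proj(K,T,C+r*np.array([np.cos(np.radians(a)),np.sin(np.radians(a)),0])); cv2.circle(im,tuple(int(i) for i in (u-[220,80])*3.5),1,col,-1)
save(im,'close')
E
```

```text
pos [ 0.493  -0.2876  0.4555] yang 21.2 zaxis [ 2.e-04 -1.e-04 -1.e+00] tool shift mm [ 0.6  1.4 14.5] F [ 0.41  0.04 -2.63] w 0.012770006307271672 gf 79.19765710830688 t 16.9
```

View pics/close.png

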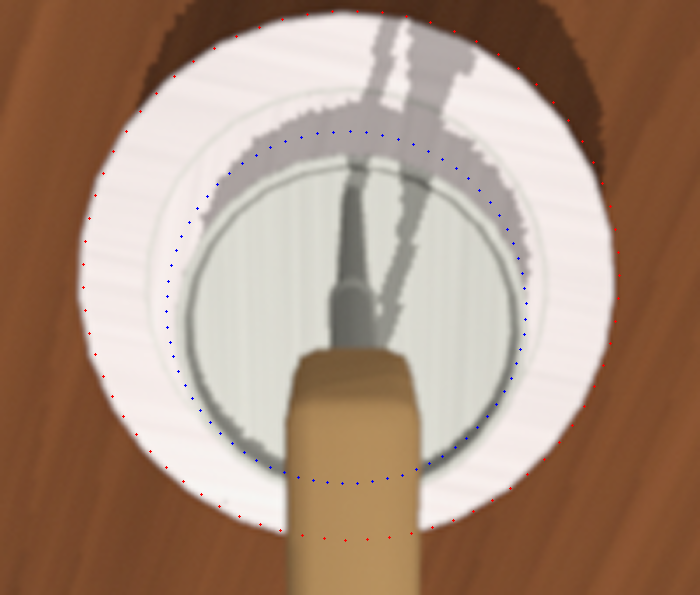

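The wheel outline fits my estimate (red). The dish sits about 4 mm toward tool −x of the predicted circle (blue), so I'll shift +4 mm in x and lower until it touches.

servo_tool(series=[4,0,4,0,0,0,0,0,0,4,0,0,0,0,0,0,3,0,0,0,0,0,0,1,0,0,0,0,0,0,0,0,0,0,0,0,0,0,0,0,0,0])

```text
time: 17.55
ee_pos: [0.4915, -0.2841, 0.4433]
tool_rot: [0.565, 0.825, 0.0, 0.0]
force: [0.1, -0.3, -3.8]
gripper_width: 0.0127
grasp_force: 79.2
```

servo_tool(series=[0,0,1,0,0,0,0,0,0,0,0,0,0,0,0,0,0,0,0,0,0])

```text
time: 17.85
ee_pos: [0.4915, -0.284, 0.4422]
tool_rot: [0.565, 0.825, 0.0, -0.0]
force: [-0.9, -0.2, -3.6]
gripper_width: 0.0126
grasp_force: 79.2
```

servo_tool(series=[0,0,1,0,0,0,0,0,0,0,0,0,0,0,0,0,0,0,0,0,0])

```text
time: 18.15
ee_pos: [0.4915, -0.2841, 0.4418]
tool_rot: [0.565, 0.825, 0.0, 0.001]
force: [-0.5, -0.8, 1.8]
gripper_width: 0.0129
grasp_force: 79.9
```

servo_tool(series=[0,0,0,0,0,0,0.16,0,0,0,0,0,0,0.2,0,0,0,0,0,0,0.25,0,0,0,0,0,0,0.35,0,0,0,0,0,0,0.5,0,0,0,0,0,0,0.7,0,0,0,0,0,0,1,0,0,0,0,0,0,1,0,0,0,0,0,0,1,0,0,0,0,0,0,1], newtons=20)

```text
time: 19.15
ee_pos: [0.4914, -0.284, 0.4412]
tool_rot: [0.565, 0.825, 0.0, -0.0]
force: [-0.1, 0.1, -0.4]
gripper_width: 0.0852
grasp_force: 0.0
```

servo_tool(series=[0,0,-5,0,0,0,1,0,0,-10,0,0,0,1,0,0,-15,0,0,0,1,0,0,-20,0,0,0,1,0,0,-20,0,0,0,1,0,0,-10,0,0,0,1,0,0,0,0,0,0,1,0,0,0,0,0,0,1])

```text
time: 19.95
ee_pos: [0.4914, -0.284, 0.5209]
tool_rot: [0.565, 0.825, -0.0, -0.0]
force: [-0.5, -0.3, 0.2]
gripper_width: 0.0854
grasp_force: 0.0
```

```bash
python3 - <<'E'
from h import *
go([.494,-.2865])
f,K,T,_=cam('scene'); g,K2,T2,_=cam('wrist')
im=np.zeros((600,800,3),np.uint8); im[:600,:400]=cv2.resize(f[60:280,115:262],(400,600)); im[:250,400:]=cv2.resize(g,(400,250)); im[300:550,400:]=cv2.resize(f,(400,250))
save(im,'end')
E
```

```text
pos [ 0.4914 -0.284   0.5209] yang 21.19 zaxis [-2.e-04  1.e-04 -1.e+00] tool shift mm [-3.3  1.5 -0. ] F [-0.47 -0.33  0.25] w 0.08542233388668137 gf 0.0 t 19.95
```

View pics/end.png

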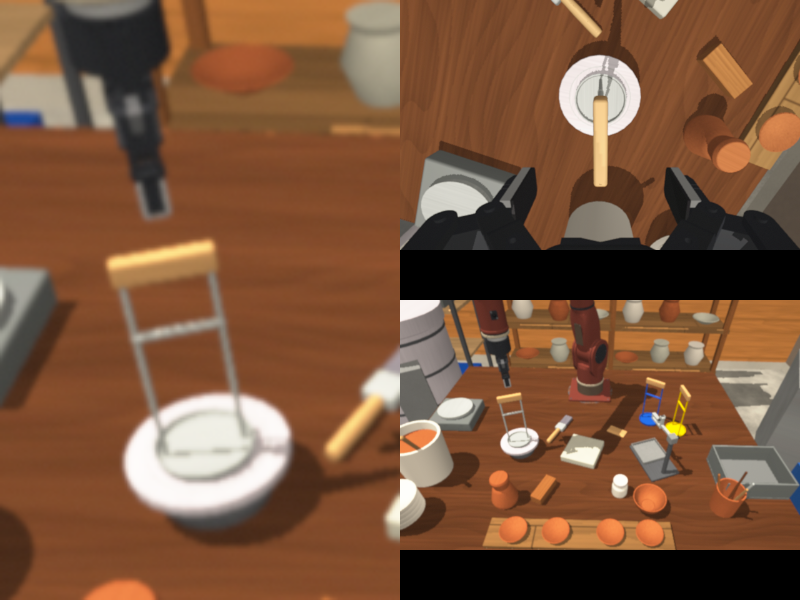

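The carrier stands upright on the wheel and looks centred to a few millimetres. The gripper is clear, and everything else looks undisturbed.

```bash
python3 -c "
from station import job_done
print(job_done())"
```

```text
the job is handed in; nothing more can be done
None
```

The steel carrier now stands upright on the banding wheel, centred to within a few millimetres by camera, and the job was handed in at about 20 s: the crossbar pressed the keeper to its stop at about 23 mm, wrist force there stayed under 10 N, and the gripper is open and clear.

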